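# Moisture reading on the walnut scroll

### The job

Take the orange moisture meter out of its white stand and point its nose straight down at the blue dot on the dark walnut scroll, not the one on the pale limewood foot, from about 7 cm above, keeping it still there for two seconds. Then put the meter back in its stand, standing upright on its nose as it was. Do not shift either carving.

Things in the scene. Friction and masses are not known exactly. Their poses are not given: they have to be found in the camera images.
- meter: Moisture meter, about 0.2 kg: upright slab 135 mm tall, black nose (40 x 24 mm, lowest 28 mm), orange above: 46 mm along x, 28 mm along y. Starts nose down in the stand, nose face on the pocket floor, yaw within 4 deg of the stand's. Origin: centre of the flat nose face, from which the sensor looks along -z; z runs up the slab. Grip from above across the 28 mm, 105 to 115 mm above the nose face.
- stand: White charging stand fixed to the bench: open-topped pocket with a black floor, small green light on its -x side. Outside 72 (x) by 56 (y) mm, 30 mm high, on a foot plate 98 x 82 x 5 mm; pocket 56 (x) by 40 (y) mm inside, its floor 8 mm above the bench. Origin: centre of its underside, z up.
- walnut_dot (a point): Centre of the blue dot (36 mm across) to measure: on the flat top, 55 mm above the bench, of the dark brown walnut scroll, a loose carving (0.45 kg) 176 mm long (x), 78 mm wide, with a round volute 72 mm high at its +x end. The scroll reaches from 50 mm behind the dot (-x) to 126 mm ahead (+x). z up.
- limewood_dot (a point): Centre of the other blue dot (36 mm across), not to be measured: on the sawn-off ankle, 75 mm above the bench, of the pale limewood foot, a loose carving (0.35 kg) 158 mm long (x), 64 mm wide. The foot reaches from 126 mm on the toe side (-x) to 32 mm on the heel side (+x) of the dot. z up.

How it is judged:
On the way:
1. the meter points at the walnut's dot for 1.5 s: dot within 18 mm of the sight line in the meter's x and y, 30 to 110 mm from the nose face, tilt under 12 deg, slower than 30 mm/s and 0.4 rad/s (x of walnut_dot in the frame of meter between -0.018 and 0.018 m and y of walnut_dot in the frame of meter between -0.018 and 0.018 m and z of walnut_dot in the frame of meter between -0.11 and -0.03 m and angle between meter's own z axis and vertical below 0.21 rad and linear speed of meter below 0.03 m/s and angular speed of meter below 0.4 rad/s), for 1.5 s.
At the end, for the whole second after the job is handed in: The meter stands upright (within 8 degrees), at rest and released in the pocket of its stand, its nose face less than 14 mm above the stand's underside level and within 15 mm of the stand's centre (horizontal distance between meter and stand below 0.015 m and z of meter in the frame of stand below 0.014 m and angle between meter's own z axis and vertical below 0.15 rad and linear speed of meter below 0.02 m/s); the robot touches nothing.
It fails at once if the walnut scroll is shifted by more than 15 mm (distance of walnut_dot from where it was at the start of the episode above 0.015 m).
It fails at once if the limewood foot is shifted by more than 15 mm (distance of limewood_dot from where it was at the start of the episode above 0.015 m).
It also fails if it takes over 48 s, if anything falls off the work surface, if the arm or the gripper's body presses on something with over 40 N, if the wrist force passes 120 N, or if a joint passes its speed limit or range.

### The arm

A 6-joint arm with a two-finger parallel gripper is mounted at the origin on the work surface. World frame = base frame: x ahead of the robot, y to its left, z up, the work surface at z = 0. Lengths are in m, angles in rad, forces in N, time in s.
With the tool pointing down it reaches from about 0.35 to 0.975 m from the base axis. Payload 4.9 kg.
Tool frame: the origin (TCP) lies midway between the tips of the shut fingers; the grasp point (between the pads) lies 19 mm behind it (manip.pinch_z is the x of the grasp point in the tool frame, in m); x points along the fingers, y is the direction in which the jaws open and shut, and the axes are right-handed (so a half turn about x gives the same grasp; the last joint's range is limited). The gripper opens to 85 mm and grips with 20 to 120 N. Pads are 22 mm wide; open, the fingers measure 114 mm over their backs; the gripper's body (76 mm by 85 mm) begins 54 mm behind the grasp point. The pads swing forward as they close: fully open they stand 13 mm farther back than shut.
Start: joints at [-1.442, 0.053, 1.613, -0, 1.476, -0.119], TCP at [0.153, -0.606, 0.231] pointing down, gripper open.
Joint ranges: [-3.01, 3.01], [-1.01, 2.22], [0.06, 2.58], [-1.02, 4.17], [0.09, 2.62], [-3.14, 3.14]. Speed limits (rad/s): [2.57, 2.57, 3.14, 3.14, 3.14, 3.14].

### API

Orientations are given as a unit quaternion [w, x, y, z].
In Python, from plant import sensors, cams, workorder, manip gives the robot as it stands.
- The arm moves only by the tool drive_tool, never from a script. Its argument "series" is a list of rows, each an object of numbers: "x", "y", "z": the shift along the tool's x, y, z in units of 25 mm (1.0 is 25 mm); "ax", "ay", "az": the turn, a rotation vector about the tool's x, y, z in units of 5 degrees (1.0 is 5 degrees). A call has 1 to 5 rows; each row is the pose to reach, as a shift and turn from the pose commanded when the call began, along the tool's axes at that moment; what a row does not reach only later rows make up. A row lasts 1/12 s, in which the tool goes at most 41.7 mm and 7.16 degrees, less where a joint would pass 70% of its speed; a pose out of reach is approached as far as the arm can. A call with a gripper value outside its range is refused whole. "hand" is the opening, from 0 (shut) to 1 (fully open), set as the call begins (left out, the last holds). The fingers move at their own pace and stop on an object; the grip force is fixed at half the most. Time passes only in rows, so rows that repeat a pose let the fingers close. It gives the time, the measured TCP pose, the force and the opening at its end, in the units of the state.
- sensors.state(): the state, without advancing time (a new reading comes with each control period).
- cams.grab_frame(name): name is "scene" or "top"; returns a dict with "img" (384x512x3 uint8, blue, green, red), "camera_matrix" (3x3 intrinsics, pixels), "cam_to_world" (4x4, takes a point from camera to world coordinates). Camera axes: x right, y down, z forward; pixel columns grow to the right and rows downward; lengths in m; the calibration is good to about 2 mm. A picture is of the moment at which its call begins. There is no depth.
- workorder.job_done(): hands the job in, once; it reports no verdict.
The state is a dict: "time": time; "joint_pos": joint angles; "joint_vel": joint speeds; "joint_efforts": joint torques, N m; "tool_pos": TCP position; "tool_rot": TCP orientation; "contact_force": force on the tool from outside, world axes, zero at the start; "ft_torque": the same for the moment, N m; "gripper_width": opening from 0.0 (shut) to 1.0 (fully open).
Only numpy, scipy, OpenCV 4.12 (cv2) and the standard library are available. Lean on these libraries where they do the work, as an engineer would, in place of code of your own. Each camera call takes 0.05 s, during which the arm holds its last target.

## Working session

There is one attempt and no reset: what is moved stays moved. The work goes in short steps, Python scripts to look and compute and a tool call to move; the robot and the scene stay as the last step left them, time stands still between calls to the robot, and variables do not carry over. Pictures are saved under pics/ and viewed, and the job is handed in when it is done.

Besides the shell and the picture viewer there is one more tool, called after "Request:" in YAML: its name, and indented under it one key for each argument. drive_tool: Moves the arm, as the interface text tells. Its arguments: {"type":"object","properties":{"series":{"type":"array","items":{"type":"object","properties":{"x":{"type":"number"},"y":{"type":"number"},"z":{"type":"number"},"ax":{"type":"number"},"ay":{"type":"number"},"az":{"type":"number"}}}},"hand":{"type":"number"}},"required":["series"]}

```bash
mkdir -p pics; ls; python3 - <<'E'
from plant import sensors, cams, workorder, manip
import cv2, numpy as np
s=sensors.state()
for k,v in s.items(): print(k,np.round(v,4))
print(manip.pinch_z)
for n in("scene","top"):
    f=cams.grab_frame(n); cv2.imwrite(f"pics/{n}0.png",f["img"]); print(n,np.round(f["camera_matrix"],2).tolist(),np.round(f["cam_to_world"],4).tolist())
E
```

```text
pics
time 0.0
joint_pos [-1.442   0.0534  1.6143 -0.      1.476  -0.119 ]
joint_vel [-0.0013 -0.0011 -0.0005 -0.0016 -0.001  -0.0004]
joint_efforts [-4.00000e-04 -3.93678e+01 -3.70178e+01 -0.00000e+00  7.00000e-03
  0.00000e+00]
tool_pos [ 0.1532 -0.6053  0.23  ]
tool_rot [-0.0866 -0.7017 -0.0881  0.7017]
contact_force [ 0.296  -0.8381 -0.4065]
ft_torque [-0.0149 -0.0658 -0.0178]
gripper_width 1.0025
-0.0187
scene [[390.84, 0.0, 258.82], [0.0, 390.84, 188.35], [0.0, 0.0, 1.0]] [[-0.6902, 0.3978, -0.6045, 1.102], [0.7233, 0.4052, -0.5592, 0.5318], [0.0225, -0.8231, -0.5674, 0.5943], [0.0, 0.0, 0.0, 1.0]]
top [[416.21, 0.0, 261.47], [0.0, 416.21, 185.01], [0.0, 0.0, 1.0]] [[0.0238, -0.9921, 0.1228, 0.4345], [-0.9996, -0.022, 0.0162, -0.006], [-0.0133, -0.1231, -0.9923, 0.9608], [0.0, 0.0, 0.0, 1.0]]
```

View pics/scene0.png

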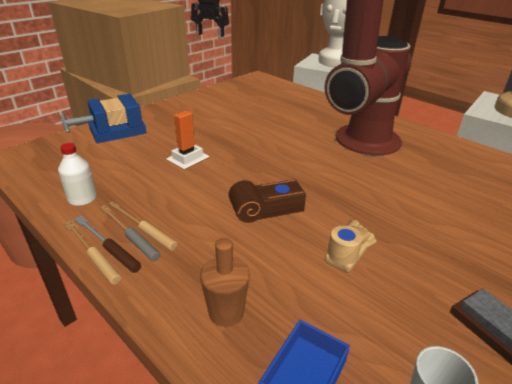

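View pics/top0.png

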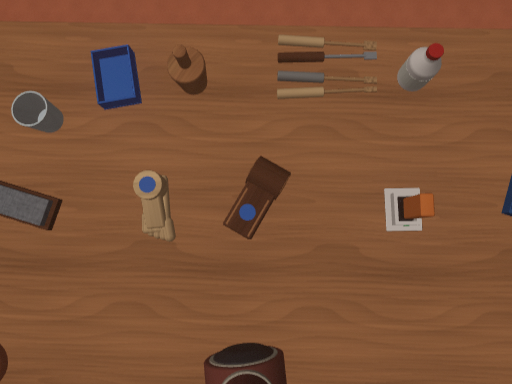

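Scene view: the meter stands in its stand at about (185,140), the walnut dot is at (283,188) and the limewood dot at (347,235). Top view: stand at about (404,209), walnut dot at (247,212), limewood dot at (147,184). Next I'll measure these.

```bash
cat > h.py <<'E'
import numpy as np, cv2
from plant import sensors, cams, workorder, manip
def ray(f,u,v):
    K=f["camera_matrix"];T=f["cam_to_world"]
    d=T[:3,:3]@np.linalg.solve(K,[u,v,1.0]); return T[:3,3],d
def at(f,u,v,z):
    o,d=ray(f,u,v); return o+d*(z-o[2])/d[2]
def proj(f,P):
    P=np.atleast_2d(P);T=np.linalg.inv(f["cam_to_world"]);c=P@T[:3,:3].T+T[:3,3]
    p=c@f["camera_matrix"].T; return p[:,:2]/p[:,2:]
def blobs(m,mn=15):
    n,l,s,c=cv2.connectedComponentsWithStats(m.astype(np.uint8)); return [(s[i,4],c[i].round(1),s[i,:4],l==i) for i in range(1,n) if s[i,4]>=mn]
E
python3 - <<'E'
from h import *
for n in("scene","top"):
    f=cams.grab_frame(n); h=cv2.cvtColor(f["img"],cv2.COLOR_BGR2HSV); H,S,V=[h[...,i].astype(int) for i in range(3)]
    print(n)
    for a,c,b,_ in blobs((H>108)&(H<125)&(S>150)&(V>90)): print(" blue",a,c,b,at(f,*c,.055).round(4),at(f,*c,.075).round(4))
    for a,c,b,_ in blobs((H>3)&(H<14)&(S>210)&(V>120)): print(" orange",a,c,b)
    for a,c,b,m in blobs((S<50)&(V>150),100):
        r=cv2.minAreaRect(np.argwhere(m)[:,::-1].astype(np.float32)); P=[at(f,*q,.005).round(4).tolist() for q in cv2.boxPoints(r)]
        print(" white",a,c,b,P)
    im=f["img"]
    x,y=((160,100) if n=="scene" else (375,180)); cv2.imwrite(f"pics/{n}_st.png",cv2.resize(im[y:y+70,x:x+70],None,fx=8,fy=8,interpolation=cv2.INTER_CUBIC))
E
```

```text
scene
 blue 38 [129.4  99.1] [122  95  14  11] [ 0.4513 -0.7105  0.055 ] [ 0.4754 -0.6644  0.075 ]
 blue 499 [126.8 126.4] [ 99 106  46  36] [ 0.5749 -0.5209  0.055 ] [ 0.5945 -0.4819  0.075 ]
 blue 27 [100.2 129.9] [ 96 127   9   7] [ 0.6454 -0.5545  0.055 ] [ 0.6623 -0.5142  0.075 ]
 blue 87 [281.8 188.4] [275 185  14   8] [0.4875 0.0398 0.055 ] [0.5103 0.058  0.075 ]
 blue 123 [346.2 234.4] [339 230  16  10] [0.5196 0.2458 0.055 ] [0.5412 0.2564 0.075 ]
 blue 3590 [307.1 358.3] [259 321  90  63] [0.7999 0.3602 0.055 ] [0.8111 0.3666 0.075 ]
 white 309 [337.6   9.9] [327   0  19  24] [[-2.1363, -1.6877, 0.005], [-2.2695, -1.5832, 0.005], [-1.4428, -1.0393, 0.005], [-1.3435, -1.123, 0.005]]
 white 1263 [318.2  66.1] [294  38  49  53] [[-0.2629, -0.5686, 0.005], [-1.2618, -1.1228, 0.005], [-0.9945, -0.7017, 0.005], [-0.1797, -0.3328, 0.005]]
 white 776 [487.7 109.7] [465  92  47  35] [[-0.4332, 0.1568, 0.005], [-0.7546, 0.0683, 0.005], [-0.7571, 0.2537, 0.005], [-0.452, 0.3127, 0.005]]
 white 464 [187.1 157.2] [167 146  41  23] [[0.5441, -0.373, 0.005], [0.4037, -0.3887, 0.005], [0.4609, -0.274, 0.005], [0.5872, -0.2672, 0.005]]
 white 1296 [ 75.8 179.4] [ 59 153  35  52] [[0.7849, -0.5795, 0.005], [0.704, -0.5625, 0.005], [0.8025, -0.2961, 0.005], [0.8668, -0.3175, 0.005]]
 white 1073 [435.5 363.4] [416 346  62  38] [[0.6244, 0.4624, 0.005], [0.5509, 0.5372, 0.005], [0.6184, 0.5602, 0.005], [0.6857, 0.4914, 0.005]]
top
 blue 1400 [116.   77.5] [91 45 45 58] [0.7858 0.3458 0.055 ] [0.7781 0.338  0.075 ]
 blue 178 [247.  211.8] [240 205  15  15] [0.4871 0.0389 0.055 ] [0.4859 0.0379 0.075 ]
 white 258 [417.6  58.3] [410  48  16  23] [[0.892, -0.3391, 0.005], [0.8926, -0.3749, 0.005], [0.8375, -0.3736, 0.005], [0.8369, -0.338, 0.005]]
 white 795 [399.4 209.4] [384 188  38  43] [[0.5514, -0.2725, 0.005], [0.5575, -0.3538, 0.005], [0.4596, -0.3565, 0.005], [0.4536, -0.2763, 0.005]]
```

View pics/scene_st.png

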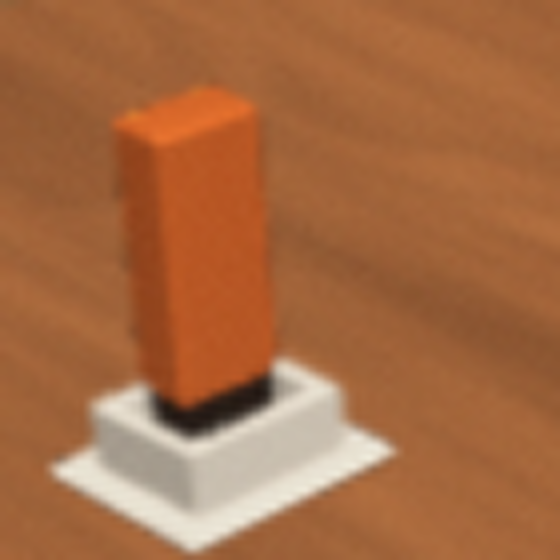

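View pics/top_st.png

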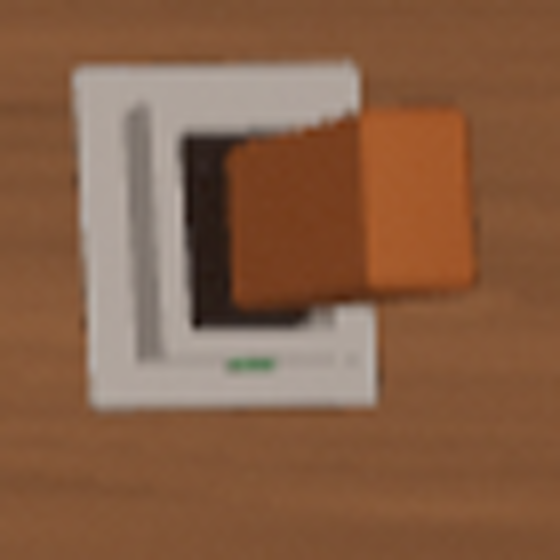

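```bash
python3 - <<'E'
from h import *
from scipy.optimize import least_squares
fs={n:cams.grab_frame(n) for n in("scene","top")}
off={"scene":(160,100),"top":(375,180)}
cv=lambda n,p:(np.array(p)+.5)/8-.5+off[n]
def fit(obs,dx,dy,z,g):
    def mod(q):
        c,s=np.cos(q[2]),np.sin(q[2]); C=np.array([[-1,-1],[1,-1],[1,1],[-1,1]])*[dx/2,dy/2]
        return np.c_[C@np.array([[c,s],[-s,c]])+q[:2],np.full(4,z)]
    def res(q):
        r=[]
        for n,p in obs:
            P=proj(fs[n],mod(q)); u=cv(n,p); d=np.linalg.norm(P-u,axis=1); i=d.argmin(); r+=list(P[i]-u)
        return r
    q=least_squares(res,g); print(q.x.round(4),np.degrees(q.x[2]).round(1),np.round(q.fun,1))
tf=[("top",p) for p in[(73,66),(352,63),(378,403),(92,407)]]; sf=[("scene",p) for p in[(52,470),(195,550),(395,452)]]
tm=[("top",p) for p in[(362,112),(467,107),(477,287),(367,294)]]; sm=[("scene",p) for p in[(116,122),(207,86),(260,105),(160,146)]]
for o in(tf,sf,tf+sf): fit(o,.098,.082,.005,[.505,-.315,.03])
for o in(tm,sm,tm+sm): fit(o,.046,.028,.143,[.505,-.315,.03])
E
```

```text
[ 0.5051 -0.3143  0.043 ] 2.5 [-0.3  0.1  0.5 -0.3  0.1  0.  -0.3  0.2]
[ 0.5068 -0.3108  0.042 ] 2.4 [-0.2  0.1 -0.1  0.1  0.3 -0.2]
[ 0.5052 -0.3139  0.0442] 2.5 [-0.5  0.   0.3 -0.4 -0.  -0.  -0.5  0.2 -0.4 -0.5 -0.3 -0.6  0.1 -0.7]
[ 0.5044 -0.3174  0.0323] 1.9 [-0.8 -0.7  0.4 -0.2  0.5  0.8 -0.1  0. ]
[ 0.5078 -0.3135  0.0775] 4.4 [-0.9  0.2  0.2 -0.3  0.4  0.   0.4  0. ]
[ 0.5047 -0.3172  0.0417] 2.4 [-1.  -0.8  0.2 -0.4  0.5  0.5 -0.1 -0.1 -0.9 -0.7  0.6 -1.   0.5 -0.5
  0.1 -0.8]
```

```bash
cat >> h.py <<'E'
from scipy.spatial.transform import Rotation as R
def rot(s): q=s["tool_rot"]; return R.from_quat([q[1],q[2],q[3],q[0]])
def goal(p,yaw):
    """tool x down, tool y along the jaw direction at yaw+90deg (or its reverse, the nearest)"""
    s=sensors.state(); r=rot(s); best=None
    for k in(1,-1):
        y=k*np.array([-np.sin(yaw),np.cos(yaw),0]); x=np.array([0,0,-1.]); 
        g=R.from_matrix(np.c_[x,y,np.cross(x,y)]); d=np.degrees((r.inv()*g).as_rotvec())
        if best is None or np.linalg.norm(d)<np.linalg.norm(best): best=d
    print("t",round(s["time"],2),"tcp",np.round(s["tool_pos"],4),"F",np.round(s["contact_force"],1),"w",round(float(s["gripper_width"]),3),"j",np.round(s["joint_pos"],2))
    print("axes\n",r.as_matrix().round(3))
    print("shift units",(r.inv().apply(np.array(p)-s["tool_pos"])/.025).round(2),"turn units",(best/5).round(2))
E
python3 -c "
from h import *
goal([.505,-.3165,.20],np.radians(2.5))"
```

```text
t 0.3 tcp [ 0.1533 -0.6057  0.2309] F [ 0.4 -0.3  0.4] w 0.997 j [-1.44  0.05  1.61 -0.    1.48 -0.12]
axes
 [[-0.     0.245 -0.969]
 [ 0.001 -0.969 -0.245]
 [-1.    -0.001 -0.   ]]
shift units [  1.24  -7.76 -16.48] turn units [ 2.34 -0.    0.01]
```

Request:
drive_tool:
  series:
    - {"x":0,"y":-0.7,"z":-1.4,"ax":0.5}
    - {"x":0,"y":-1.4,"z":-2.9,"ax":1.0}
    - {"x":0,"y":-2.1,"z":-4.4,"ax":1.5}
    - {"x":0,"y":-2.8,"z":-5.9,"ax":2.0}
    - {"x":0,"y":-3.5,"z":-7.4,"ax":2.34}
  hand: 1

```text
schema error: expected keys x, y, z, ax, ay, az
```

```bash
python3 -c "
from h import *
goal([.505,-.3165,.20],np.radians(2.5))"
```

```text
t 0.3 tcp [ 0.1533 -0.6057  0.2309] F [ 0.4 -0.3  0.4] w 0.997 j [-1.44  0.05  1.61 -0.    1.48 -0.12]
axes
 [[-0.     0.245 -0.969]
 [ 0.001 -0.969 -0.245]
 [-1.    -0.001 -0.   ]]
shift units [  1.24  -7.76 -16.48] turn units [ 2.34 -0.    0.01]
```

All six keys are required in each row.

Request:
drive_tool:
  series:
    - {"x":0,"y":-0.7,"z":-1.4,"ax":0.5,"ay":0,"az":0}
    - {"x":0,"y":-1.4,"z":-2.9,"ax":1.0,"ay":0,"az":0}
    - {"x":0,"y":-2.1,"z":-4.4,"ax":1.5,"ay":0,"az":0}
    - {"x":0,"y":-2.8,"z":-5.9,"ax":2.0,"ay":0,"az":0}
    - {"x":0,"y":-3.5,"z":-7.4,"ax":2.34,"ay":0,"az":0}
  hand: 1

```text
time: 0.72
tool_pos: [0.3123, -0.4743, 0.2314]
tool_rot: [0.015, 0.707, 0.014, -0.707]
contact_force: [1.3, -0.1, 0.4]
gripper_width: 1.002
```

```bash
python3 -c "
from h import *
goal([.505,-.3165,.20],np.radians(2.5))"
```

```text
t 0.72 tcp [ 0.3123 -0.4743  0.2314] F [ 1.3 -0.1  0.4] w 1.002 j [-1.12 -0.08  1.75  0.    1.48  0.41]
axes
 [[ 0.     0.041 -0.999]
 [-0.    -0.999 -0.041]
 [-1.     0.    -0.   ]]
shift units [ 1.25 -5.99 -7.96] turn units [-0.03 -0.   -0.  ]
```

Request:
drive_tool:
  series:
    - {"x":0,"y":-0.9,"z":-1.2,"ax":0,"ay":0,"az":0}
    - {"x":0,"y":-1.9,"z":-2.5,"ax":0,"ay":0,"az":0}
    - {"x":0,"y":-2.9,"z":-3.8,"ax":0,"ay":0,"az":0}
    - {"x":0,"y":-3.8,"z":-5.1,"ax":0,"ay":0,"az":0}
    - {"x":0,"y":-4.7,"z":-6.3,"ax":0,"ay":0,"az":0}
  hand: 1

```text
time: 1.13
tool_pos: [0.4649, -0.3498, 0.2315]
tool_rot: [0.016, 0.707, 0.015, -0.707]
contact_force: [0.1, 0.1, 0.5]
gripper_width: 1.004
```

```bash
python3 -c "
from h import *
goal([.505,-.3165,.20],np.radians(2.5))"
```

```text
t 1.13 tcp [ 0.4649 -0.3498  0.2315] F [0.1 0.1 0.5] w 1.004 j [-0.77 -0.05  1.72  0.    1.48  0.75]
axes
 [[ 0.     0.044 -0.999]
 [-0.    -0.999 -0.044]
 [-1.     0.    -0.   ]]
shift units [ 1.26 -1.26 -1.66] turn units [ 0.   -0.01 -0.  ]
```

Request:
drive_tool:
  series:
    - {"x":0,"y":-0.7,"z":-0.9,"ax":0,"ay":0,"az":0}
    - {"x":0,"y":-1.26,"z":-1.66,"ax":0,"ay":0,"az":0}
    - {"x":0.6,"y":-1.26,"z":-1.66,"ax":0,"ay":0,"az":0}
    - {"x":1.0,"y":-1.26,"z":-1.66,"ax":0,"ay":0,"az":0}
    - {"x":1.0,"y":-1.26,"z":-1.66,"ax":0,"ay":0,"az":0}
  hand: 1

```text
time: 1.55
tool_pos: [0.5022, -0.317, 0.2029]
tool_rot: [-0.014, -0.705, -0.017, 0.708]
contact_force: [0.1, 1.1, -0.1]
gripper_width: 0.997
```

```bash
python3 -c "
from h import *
goal([.505,-.3165,.097],np.radians(2.5))
for n,(x,y) in dict(scene=(140,60),top=(350,160)).items():
  cv2.imwrite(f'pics/{n}_b.png',cv2.resize(cams.grab_frame(n)['img'][y:y+100,x:x+100],None,fx=4,fy=4))
a,b=[cv2.imread(f'pics/{n}_b.png') for n in('scene','top')]; cv2.imwrite('pics/b.png',np.hstack([a,b]))"
```

```text
t 1.55 tcp [ 0.5022 -0.317   0.2029] F [ 0.1  1.1 -0.1] w 0.997 j [-0.69  0.    1.71 -0.    1.43  0.84]
axes
 [[-0.004  0.044 -0.999]
 [ 0.003 -0.999 -0.044]
 [-1.    -0.004  0.004]]
shift units [ 4.24  0.   -0.13] turn units [0.   0.05 0.04]
```

View pics/b.png

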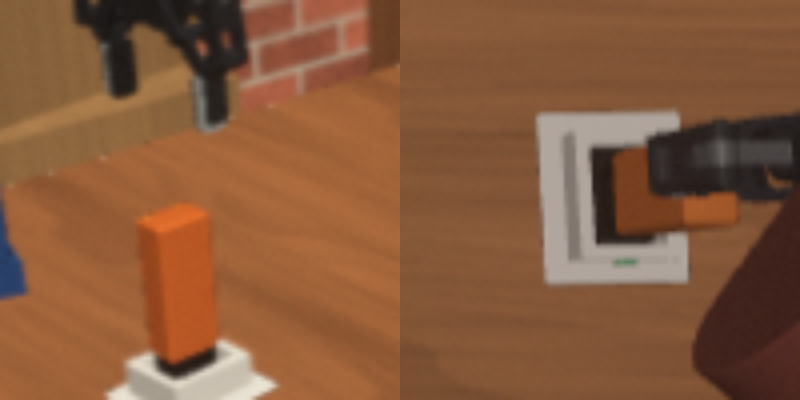

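Request:
drive_tool:
  series:
    - {"x":0.6,"y":0,"z":-0.1,"ax":0,"ay":0,"az":0}
    - {"x":1.4,"y":0,"z":-0.1,"ax":0,"ay":0,"az":0}
    - {"x":2.2,"y":0,"z":-0.1,"ax":0,"ay":0,"az":0}
    - {"x":2.8,"y":0,"z":-0.1,"ax":0,"ay":0,"az":0}
    - {"x":3.2,"y":0,"z":-0.1,"ax":0,"ay":0,"az":0}
  hand: 1

```text
time: 2.07
tool_pos: [0.5049, -0.3185, 0.125]
tool_rot: [-0.015, -0.707, -0.015, 0.707]
contact_force: [-1.0, -0.3, -0.7]
gripper_width: 1.004
```

```bash
python3 -c "
from h import *
goal([.505,-.3165,.097],np.radians(2.5))
for n,(x,y) in dict(scene=(140,60),top=(350,160)).items():
  cv2.imwrite(f'pics/{n}_b.png',cv2.resize(cams.grab_frame(n)['img'][y:y+100,x:x+100],None,fx=4,fy=4))
a,b=[cv2.imread(f'pics/{n}_b.png') for n in('scene','top')]; cv2.imwrite('pics/c.png',np.hstack([a,b]))"
```

```text
t 2.07 tcp [ 0.5049 -0.3185  0.125 ] F [-1.  -0.3 -0.7] w 1.004 j [-0.69  0.08  1.77 -0.    1.3   0.84]
axes
 [[-0.001  0.042 -0.999]
 [ 0.001 -0.999 -0.042]
 [-1.    -0.001  0.001]]
shift units [ 1.12 -0.08 -0.01] turn units [-0.02  0.01  0.01]
```

View pics/c.png

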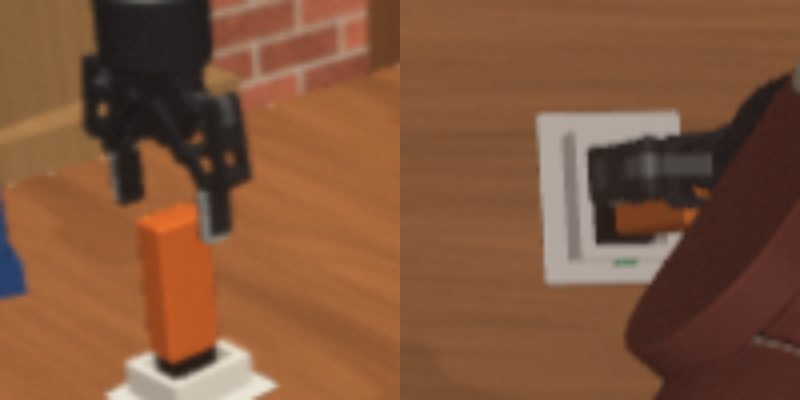

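The fingers straddle the meter: in the left crop their tips are at (128,195) and (213,235), with the meter top at (175,215) between them. I'll finish the descent and close.

Request:
drive_tool:
  series:
    - {"x":0.5,"y":-0.08,"z":0,"ax":0,"ay":0,"az":0}
    - {"x":0.9,"y":-0.08,"z":0,"ax":0,"ay":0,"az":0}
    - {"x":1.1,"y":-0.08,"z":0,"ax":0,"ay":0,"az":0}
    - {"x":1.1,"y":-0.08,"z":0,"ax":0,"ay":0,"az":0}
    - {"x":1.1,"y":-0.08,"z":0,"ax":0,"ay":0,"az":0}
  hand: 1

```text
time: 2.58
tool_pos: [0.5058, -0.3159, 0.0985]
tool_rot: [-0.015, -0.707, -0.016, 0.707]
contact_force: [-0.1, 1.2, -0.1]
gripper_width: 0.996
```

Request:
drive_tool:
  series:
    - {"x":0,"y":0,"z":0,"ax":0,"ay":0,"az":0}
    - {"x":0,"y":0,"z":0,"ax":0,"ay":0,"az":0}
    - {"x":0,"y":0,"z":0,"ax":0,"ay":0,"az":0}
    - {"x":0,"y":0,"z":0,"ax":0,"ay":0,"az":0}
    - {"x":0,"y":0,"z":0,"ax":0,"ay":0,"az":0}
  hand: 0

```text
time: 3.0
tool_pos: [0.5062, -0.3164, 0.0994]
tool_rot: [0.016, 0.707, 0.015, -0.707]
contact_force: [-0.2, 1.9, 0.7]
gripper_width: 0.322
```

Request:
drive_tool:
  series:
    - {"x":0,"y":0,"z":0,"ax":0,"ay":0,"az":0}
    - {"x":0,"y":0,"z":0,"ax":0,"ay":0,"az":0}
    - {"x":0,"y":0,"z":0,"ax":0,"ay":0,"az":0}
    - {"x":0,"y":0,"z":0,"ax":0,"ay":0,"az":0}
    - {"x":0,"y":0,"z":0,"ax":0,"ay":0,"az":0}
  hand: 0

```text
time: 3.42
tool_pos: [0.5062, -0.3164, 0.0993]
tool_rot: [0.016, 0.707, 0.015, -0.707]
contact_force: [0.2, -1.3, 2.9]
gripper_width: 0.32
```

```bash
python3 -c "
from h import *
goal([.505,-.314,.24],np.radians(2.5))"
```

```text
t 3.42 tcp [ 0.5062 -0.3164  0.0993] F [ 0.2 -1.3  2.9] w 0.32 j [-0.68  0.1   1.79 -0.    1.25  0.84]
axes
 [[ 0.001  0.044 -0.999]
 [-0.001 -0.999 -0.044]
 [-1.     0.001 -0.001]]
shift units [-5.63 -0.09  0.04] turn units [-0.   -0.01 -0.01]
```

Gripped (27 mm). Lifting straight up.

Request:
drive_tool:
  series:
    - {"x":-0.5,"y":0,"z":0,"ax":0,"ay":0,"az":0}
    - {"x":-1.3,"y":0,"z":0,"ax":0,"ay":0,"az":0}
    - {"x":-2.3,"y":0,"z":0,"ax":0,"ay":0,"az":0}
    - {"x":-3.3,"y":0,"z":0,"ax":0,"ay":0,"az":0}
    - {"x":-4.3,"y":0,"z":0,"ax":0,"ay":0,"az":0}
  hand: 0

```text
time: 3.83
tool_pos: [0.5051, -0.3153, 0.2067]
tool_rot: [-0.015, -0.706, -0.016, 0.708]
contact_force: [1.0, 0.7, -3.0]
gripper_width: 0.323
```

Request:
drive_tool:
  series:
    - {"x":-0.5,"y":0,"z":0,"ax":0,"ay":0,"az":0}
    - {"x":-0.7,"y":0,"z":0,"ax":0,"ay":0,"az":0}
    - {"x":-0.7,"y":0,"z":0,"ax":0,"ay":0,"az":0}
    - {"x":-0.7,"y":0,"z":0,"ax":0,"ay":0,"az":0}
  hand: 0

```text
time: 4.17
tool_pos: [0.5053, -0.3155, 0.2222]
tool_rot: [-0.015, -0.706, -0.016, 0.708]
contact_force: [0.2, 0.0, -2.9]
gripper_width: 0.32
```

```bash
python3 -c "
from h import *
goal([.487,.0385,.2175],np.radians(2.5))
for n,(x,y) in dict(scene=(140,60),top=(350,160)).items():
  cv2.imwrite(f'pics/{n}_b.png',cv2.resize(cams.grab_frame(n)['img'][y:y+100,x:x+100],None,fx=4,fy=4))
a,b=[cv2.imread(f'pics/{n}_b.png') for n in('scene','top')]; cv2.imwrite('pics/d.png',np.hstack([a,b]))"
```

```text
t 4.17 tcp [ 0.5053 -0.3155  0.2222] F [ 0.2  0.  -2.9] w 0.32 j [-0.68 -0.01  1.69  0.    1.46  0.84]
axes
 [[-0.002  0.044 -0.999]
 [ 0.002 -0.999 -0.044]
 [-1.    -0.002  0.002]]
shift units [  0.21 -14.18   0.11] turn units [-0.    0.02  0.02]
```

View pics/d.png

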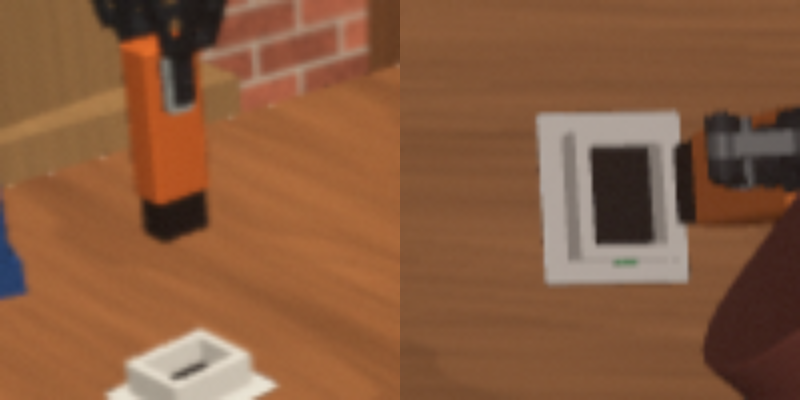

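The meter is held upright and clear of the stand: nose at (175,215) in the left crop, empty pocket at (188,370). Moving across to the walnut dot.

Request:
drive_tool:
  series:
    - {"x":0,"y":-0.6,"z":0,"ax":0,"ay":0,"az":0}
    - {"x":0,"y":-1.5,"z":0,"ax":0,"ay":0,"az":0}
    - {"x":0,"y":-2.6,"z":0,"ax":0,"ay":0,"az":0}
    - {"x":0,"y":-3.8,"z":0,"ax":0,"ay":0,"az":0}
    - {"x":0,"y":-5.0,"z":0,"ax":0,"ay":0,"az":0}
  hand: 0

```text
time: 4.68
tool_pos: [0.4995, -0.1891, 0.2223]
tool_rot: [-0.015, -0.706, -0.016, 0.708]
contact_force: [0.2, -0.5, -1.8]
gripper_width: 0.313
```

Request:
drive_tool:
  series:
    - {"x":0,"y":-1.2,"z":0,"ax":0,"ay":0,"az":0}
    - {"x":0,"y":-2.4,"z":0,"ax":0,"ay":0,"az":0}
    - {"x":0,"y":-3.6,"z":0,"ax":0,"ay":0,"az":0}
    - {"x":0,"y":-4.8,"z":0,"ax":0,"ay":0,"az":0}
    - {"x":0,"y":-6.0,"z":0,"ax":0,"ay":0,"az":0}
  hand: 0

```text
time: 5.1
tool_pos: [0.4927, -0.0391, 0.2225]
tool_rot: [-0.015, -0.706, -0.016, 0.708]
contact_force: [1.3, 0.2, -2.6]
gripper_width: 0.317
```

```bash
python3 -c "
from h import *
goal([.487,.0385,.2175],np.radians(2.5))"
```

```text
t 5.1 tcp [ 0.4927 -0.0391  0.2225] F [ 1.3  0.2 -2.6] w 0.317 j [-0.23 -0.26  1.92  0.    1.49  1.3 ]
axes
 [[-0.002  0.044 -0.999]
 [ 0.001 -0.999 -0.044]
 [-1.    -0.001  0.002]]
shift units [ 0.2  -3.11  0.09] turn units [0.   0.02 0.01]
```

Request:
drive_tool:
  series:
    - {"x":0,"y":-1.1,"z":0,"ax":0,"ay":0,"az":0}
    - {"x":0,"y":-2.1,"z":0,"ax":0,"ay":0,"az":0}
    - {"x":0.1,"y":-2.8,"z":0.1,"ax":0,"ay":0,"az":0}
    - {"x":0.2,"y":-3.11,"z":0.1,"ax":0,"ay":0,"az":0}
    - {"x":0.2,"y":-3.11,"z":0.1,"ax":0,"ay":0,"az":0}
  hand: 0

```text
time: 5.52
tool_pos: [0.4868, 0.038, 0.2171]
tool_rot: [-0.016, -0.706, -0.017, 0.708]
contact_force: [-0.0, -0.3, -2.0]
gripper_width: 0.32
```

```bash
python3 -c "
from h import *
goal([.487,.0385,.2175],np.radians(2.5))
f=cams.grab_frame('scene'); s=sensors.state()
im=cv2.resize(f['img'][60:240,180:360],None,fx=4,fy=4,interpolation=cv2.INTER_CUBIC)[:600]; cv2.imwrite('pics/e.png',im)
N=np.array(s['tool_pos'])-[0,0,.0913]; print('nose px',proj(f,N),'dot',proj(f,[.487,.0389,.055]))
"
```

```text
t 5.52 tcp [0.4868 0.038  0.2171] F [-0.  -0.3 -2. ] w 0.32 j [-0.07 -0.27  1.94  0.    1.48  1.45]
axes
 [[-0.003  0.046 -0.999]
 [ 0.001 -0.999 -0.046]
 [-1.    -0.001  0.003]]
shift units [-0.02 -0.02 -0.01] turn units [0.03 0.03 0.01]
nose px [[282.63119887 162.73518984]] dot [[281.67949421 188.1677355 ]]
```

View pics/e.png

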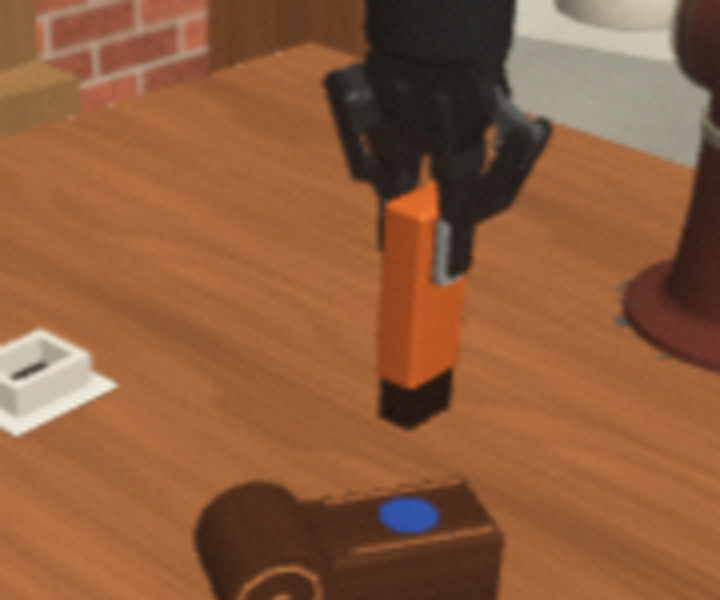

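The nose is at about (412,410) in the crop, directly above the walnut dot at (409,516) and matching the prediction. Holding still.

Request:
drive_tool:
  series:
    - {"x":0,"y":0,"z":0,"ax":0,"ay":0,"az":0}
    - {"x":0,"y":0,"z":0,"ax":0,"ay":0,"az":0}
    - {"x":0,"y":0,"z":0,"ax":0,"ay":0,"az":0}
    - {"x":0,"y":0,"z":0,"ax":0,"ay":0,"az":0}
    - {"x":0,"y":0,"z":0,"ax":0,"ay":0,"az":0}
  hand: 0

```text
time: 5.98
tool_pos: [0.4882, 0.0357, 0.2189]
tool_rot: [0.015, 0.707, 0.015, -0.707]
contact_force: [0.1, -0.3, -1.8]
gripper_width: 0.321
```

Request:
drive_tool:
  series:
    - {"x":0,"y":0,"z":0,"ax":0,"ay":0,"az":0}
    - {"x":0,"y":0,"z":0,"ax":0,"ay":0,"az":0}
    - {"x":0,"y":0,"z":0,"ax":0,"ay":0,"az":0}
    - {"x":0,"y":0,"z":0,"ax":0,"ay":0,"az":0}
    - {"x":0,"y":0,"z":0,"ax":0,"ay":0,"az":0}
  hand: 0

```text
time: 6.4
tool_pos: [0.488, 0.0363, 0.2188]
tool_rot: [0.015, 0.707, 0.015, -0.707]
contact_force: [-0.6, 0.2, -1.5]
gripper_width: 0.321
```

Request:
drive_tool:
  series:
    - {"x":0,"y":0,"z":0,"ax":0,"ay":0,"az":0}
    - {"x":0,"y":0,"z":0,"ax":0,"ay":0,"az":0}
    - {"x":0,"y":0,"z":0,"ax":0,"ay":0,"az":0}
    - {"x":0,"y":0,"z":0,"ax":0,"ay":0,"az":0}
    - {"x":0,"y":0,"z":0,"ax":0,"ay":0,"az":0}
  hand: 0

```text
time: 6.82
tool_pos: [0.488, 0.0363, 0.2188]
tool_rot: [-0.015, -0.707, -0.015, 0.707]
contact_force: [-0.1, -0.2, -2.1]
gripper_width: 0.317
```

Request:
drive_tool:
  series:
    - {"x":0,"y":0,"z":0,"ax":0,"ay":0,"az":0}
    - {"x":0,"y":0,"z":0,"ax":0,"ay":0,"az":0}
    - {"x":0,"y":0,"z":0,"ax":0,"ay":0,"az":0}
    - {"x":0,"y":0,"z":0,"ax":0,"ay":0,"az":0}
    - {"x":0,"y":0,"z":0,"ax":0,"ay":0,"az":0}
  hand: 0

```text
time: 7.23
tool_pos: [0.488, 0.0362, 0.2188]
tool_rot: [0.015, 0.707, 0.015, -0.707]
contact_force: [0.0, 1.2, -1.9]
gripper_width: 0.323
```

Request:
drive_tool:
  series:
    - {"x":0,"y":0,"z":0,"ax":0,"ay":0,"az":0}
    - {"x":0,"y":0,"z":0,"ax":0,"ay":0,"az":0}
    - {"x":0,"y":0,"z":0,"ax":0,"ay":0,"az":0}
    - {"x":0,"y":0,"z":0,"ax":0,"ay":0,"az":0}
    - {"x":0,"y":0,"z":0,"ax":0,"ay":0,"az":0}
  hand: 0

```text
time: 7.65
tool_pos: [0.488, 0.0363, 0.2188]
tool_rot: [0.015, 0.707, 0.015, -0.707]
contact_force: [-0.5, 0.2, -2.9]
gripper_width: 0.318
```

Request:
drive_tool:
  series:
    - {"x":0,"y":0,"z":0,"ax":0,"ay":0,"az":0}
    - {"x":0,"y":0,"z":0,"ax":0,"ay":0,"az":0}
    - {"x":0,"y":0,"z":0,"ax":0,"ay":0,"az":0}
    - {"x":0,"y":0,"z":0,"ax":0,"ay":0,"az":0}
    - {"x":0,"y":0,"z":0,"ax":0,"ay":0,"az":0}
  hand: 0

```text
time: 8.07
tool_pos: [0.488, 0.0363, 0.2188]
tool_rot: [0.015, 0.707, 0.015, -0.707]
contact_force: [-0.4, 0.2, -2.8]
gripper_width: 0.323
```

```bash
python3 -c "
from h import *
goal([.5055,-.3155,.2225],np.radians(2.5))
f=cams.grab_frame('top'); cv2.imwrite('pics/f.png',cv2.resize(f['img'][180:240,375:435],None,fx=10,fy=10,interpolation=cv2.INTER_CUBIC))
g=cams.grab_frame('scene'); cv2.imwrite('pics/g.png',cv2.resize(g['img'][135:175,160:215],None,fx=12,fy=12,interpolation=cv2.INTER_CUBIC))"
```

```text
t 8.07 tcp [0.488  0.0363 0.2188] F [-0.4  0.2 -2.8] w 0.323 j [-0.08 -0.27  1.93  0.    1.48  1.45]
axes
 [[ 0.     0.044 -0.999]
 [ 0.    -0.999 -0.044]
 [-1.    -0.    -0.   ]]
shift units [-0.15 14.09 -0.08] turn units [-0. -0.  0.]
```

View pics/f.png

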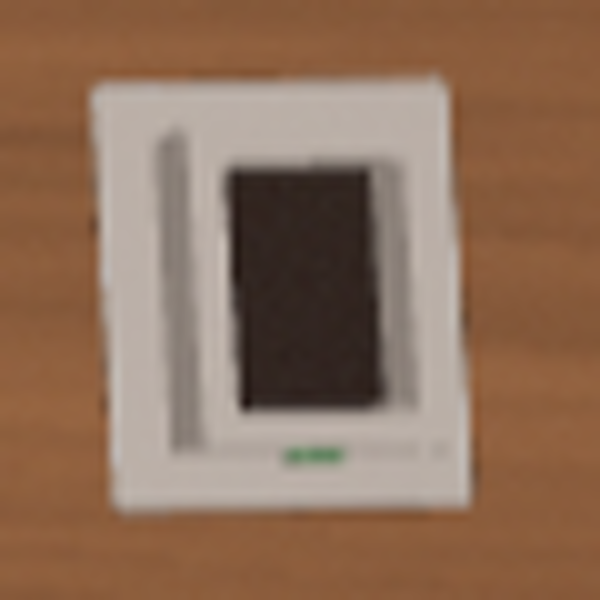

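Held 2.5 s with sub-millimetre drift. The empty stand is clear in the view and hasn't moved. Returning to the pick point, which is known to fit.

Request:
drive_tool:
  series:
    - {"x":-0.2,"y":0.5,"z":0,"ax":0,"ay":0,"az":0}
    - {"x":-0.3,"y":1.4,"z":0,"ax":0,"ay":0,"az":0}
    - {"x":-0.3,"y":2.5,"z":0,"ax":0,"ay":0,"az":0}
    - {"x":-0.3,"y":3.7,"z":0,"ax":0,"ay":0,"az":0}
    - {"x":-0.3,"y":4.9,"z":0,"ax":0,"ay":0,"az":0}
  hand: 0

```text
time: 8.58
tool_pos: [0.4934, -0.0872, 0.2265]
tool_rot: [0.016, 0.707, 0.016, -0.707]
contact_force: [1.0, -0.4, -2.6]
gripper_width: 0.322
```

Request:
drive_tool:
  series:
    - {"x":0,"y":1.2,"z":0,"ax":0,"ay":0,"az":0}
    - {"x":0,"y":2.4,"z":0,"ax":0,"ay":0,"az":0}
    - {"x":0,"y":3.6,"z":0,"ax":0,"ay":0,"az":0}
    - {"x":0,"y":4.8,"z":0,"ax":0,"ay":0,"az":0}
    - {"x":0,"y":5.9,"z":0,"ax":0,"ay":0,"az":0}
  hand: 0

```text
time: 9.0
tool_pos: [0.4996, -0.2353, 0.2263]
tool_rot: [0.015, 0.707, 0.015, -0.707]
contact_force: [-0.2, 0.2, -2.1]
gripper_width: 0.322
```

```bash
python3 -c "
from h import *
goal([.5058,-.3155,.2],np.radians(2.5))"
```

```text
t 9.0 tcp [ 0.4996 -0.2353  0.2263] F [-0.2  0.2 -2.1] w 0.322 j [-0.57 -0.12  1.79 -0.    1.47  0.95]
axes
 [[ 0.     0.043 -0.999]
 [-0.    -0.999 -0.043]
 [-1.     0.    -0.   ]]
shift units [ 1.05  3.22 -0.11] turn units [-0.01 -0.   -0.  ]
```

Request:
drive_tool:
  series:
    - {"x":0,"y":1.1,"z":-0.05,"ax":0,"ay":0,"az":0}
    - {"x":0,"y":2.1,"z":-0.1,"ax":0,"ay":0,"az":0}
    - {"x":0,"y":2.9,"z":-0.1,"ax":0,"ay":0,"az":0}
    - {"x":0.3,"y":3.22,"z":-0.1,"ax":0,"ay":0,"az":0}
    - {"x":0.7,"y":3.22,"z":-0.1,"ax":0,"ay":0,"az":0}
  hand: 0

```text
time: 9.42
tool_pos: [0.5062, -0.3156, 0.2091]
tool_rot: [0.015, 0.707, 0.014, -0.706]
contact_force: [1.2, 0.7, -1.7]
gripper_width: 0.32
```

Request:
drive_tool:
  series:
    - {"x":0.6,"y":0,"z":0,"ax":0,"ay":0,"az":0}
    - {"x":1.2,"y":0,"z":0,"ax":0,"ay":0,"az":0}
    - {"x":1.5,"y":0,"z":0,"ax":0,"ay":0,"az":0}
    - {"x":1.5,"y":0,"z":0,"ax":0,"ay":0,"az":0}
    - {"x":1.5,"y":0,"z":0,"ax":0,"ay":0,"az":0}
  hand: 0

```text
time: 9.83
tool_pos: [0.5055, -0.3126, 0.1704]
tool_rot: [-0.015, -0.706, -0.016, 0.707]
contact_force: [0.3, -0.4, -2.0]
gripper_width: 0.318
```

```bash
python3 -c "
from h import *
goal([.506,-.316,.1005],np.radians(2.5))
for n,(x,y) in dict(scene=(140,80),top=(350,160)).items():
  cv2.imwrite(f'pics/{n}_b.png',cv2.resize(cams.grab_frame(n)['img'][y:y+100,x:x+100],None,fx=4,fy=4))
a,b=[cv2.imread(f'pics/{n}_b.png') for n in('scene','top')]; cv2.imwrite('pics/i.png',np.hstack([a,b]))"
```

```text
t 9.83 tcp [ 0.5055 -0.3126  0.1704] F [ 0.3 -0.4 -2. ] w 0.318 j [-0.68  0.03  1.74  0.    1.37  0.85]
axes
 [[-0.001  0.045 -0.999]
 [ 0.001 -0.999 -0.045]
 [-1.    -0.001  0.001]]
shift units [ 2.8   0.14 -0.02] turn units [0.01 0.01 0.02]
```

View pics/i.png

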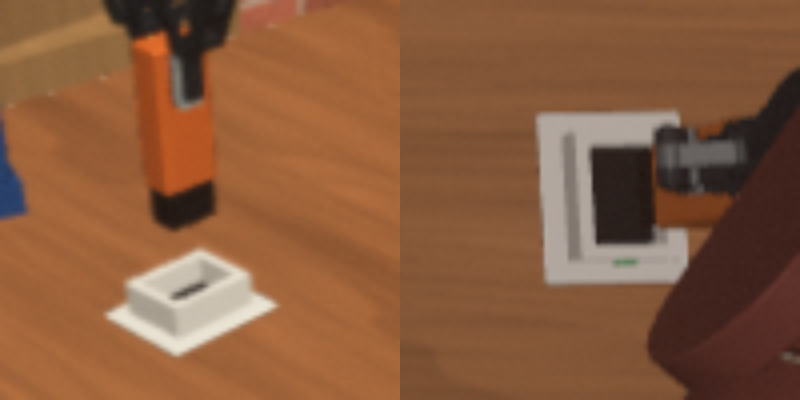

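The nose (183,205 in the left crop) is centred over the pocket (188,285). Descending with a small y correction.

Request:
drive_tool:
  series:
    - {"x":0.4,"y":0.08,"z":0,"ax":0,"ay":0,"az":0}
    - {"x":0.9,"y":0.08,"z":0,"ax":0,"ay":0,"az":0}
    - {"x":1.4,"y":0.08,"z":0,"ax":0,"ay":0,"az":0}
    - {"x":1.7,"y":0.08,"z":0,"ax":0,"ay":0,"az":0}
    - {"x":1.7,"y":0.08,"z":0,"ax":0,"ay":0,"az":0}
  hand: 0

```text
time: 10.35
tool_pos: [0.5041, -0.3145, 0.1249]
tool_rot: [-0.014, -0.705, -0.017, 0.709]
contact_force: [-0.1, -0.1, -2.6]
gripper_width: 0.322
```

Request:
drive_tool:
  series:
    - {"x":0.2,"y":0,"z":0,"ax":0,"ay":0,"az":0}
    - {"x":0.4,"y":0,"z":0,"ax":0,"ay":0,"az":0}
    - {"x":0.6,"y":0,"z":0,"ax":0,"ay":0,"az":0}
    - {"x":0.8,"y":0,"z":0,"ax":0,"ay":0,"az":0}
    - {"x":0.8,"y":0,"z":0,"ax":0,"ay":0,"az":0}
  hand: 0

```text
time: 10.77
tool_pos: [0.5053, -0.3153, 0.1075]
tool_rot: [-0.015, -0.706, -0.016, 0.707]
contact_force: [-1.2, 0.2, -2.3]
gripper_width: 0.318
```

```bash
python3 -c "
from h import *
goal([.506,-.316,.0995],np.radians(2.5))"
```

```text
t 10.77 tcp [ 0.5053 -0.3153  0.1075] F [-1.2  0.2 -2.3] w 0.318 j [-0.68  0.09  1.79  0.    1.27  0.84]
axes
 [[-0.002  0.044 -0.999]
 [ 0.001 -0.999 -0.044]
 [-1.    -0.001  0.001]]
shift units [ 0.32  0.03 -0.03] turn units [-0.    0.02  0.02]
```

Request:
drive_tool:
  series:
    - {"x":0.1,"y":0,"z":0,"ax":0,"ay":0,"az":0}
    - {"x":0.2,"y":0,"z":0,"ax":0,"ay":0,"az":0}
    - {"x":0.28,"y":0,"z":0,"ax":0,"ay":0,"az":0}
    - {"x":0.28,"y":0,"z":0,"ax":0,"ay":0,"az":0}
    - {"x":0.28,"y":0,"z":0,"ax":0,"ay":0,"az":0}
  hand: 0

```text
time: 11.18
tool_pos: [0.5059, -0.3158, 0.1017]
tool_rot: [-0.015, -0.707, -0.015, 0.707]
contact_force: [-0.2, 0.4, -2.6]
gripper_width: 0.322
```

```bash
python3 -c "
from h import *
goal([.506,-.316,.0995],np.radians(2.5))
for n,(x,y) in dict(scene=(140,80),top=(350,160)).items():
  cv2.imwrite(f'pics/{n}_b.png',cv2.resize(cams.grab_frame(n)['img'][y:y+100,x:x+100],None,fx=4,fy=4))
a,b=[cv2.imread(f'pics/{n}_b.png') for n in('scene','top')]; cv2.imwrite('pics/j.png',np.hstack([a,b]))"
```

```text
t 11.18 tcp [ 0.5059 -0.3158  0.1017] F [-0.2  0.4 -2.6] w 0.322 j [-0.68  0.1   1.79 -0.    1.25  0.84]
axes
 [[-0.     0.044 -0.999]
 [ 0.    -0.999 -0.044]
 [-1.    -0.     0.   ]]
shift units [ 0.09  0.01 -0.01] turn units [-0.  0.  0.]
```

View pics/j.png

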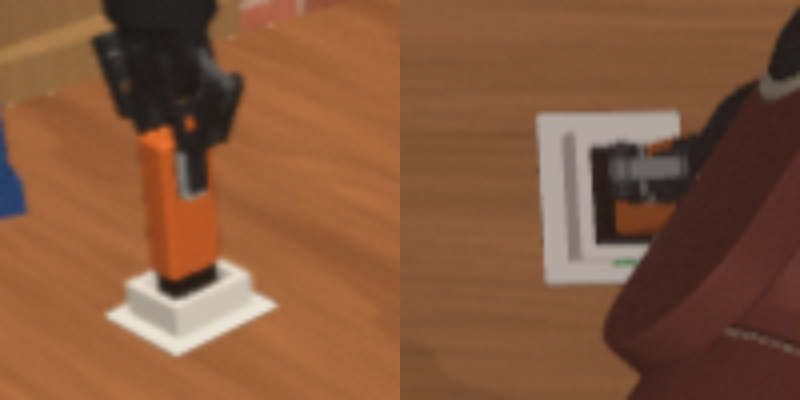

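The meter is in the pocket with the nose about 2 mm off the floor. Easing it down to contact.

Request:
drive_tool:
  series:
    - {"x":0.03,"y":0,"z":0,"ax":0,"ay":0,"az":0}
    - {"x":0.06,"y":0,"z":0,"ax":0,"ay":0,"az":0}
    - {"x":0.09,"y":0,"z":0,"ax":0,"ay":0,"az":0}
    - {"x":0.09,"y":0,"z":0,"ax":0,"ay":0,"az":0}
    - {"x":0.09,"y":0,"z":0,"ax":0,"ay":0,"az":0}
  hand: 0

```text
time: 11.7
tool_pos: [0.5059, -0.3158, 0.0995]
tool_rot: [-0.015, -0.707, -0.015, 0.707]
contact_force: [-0.1, -0.2, -2.4]
gripper_width: 0.318
```

Request:
drive_tool:
  series:
    - {"x":0.02,"y":0,"z":0,"ax":0,"ay":0,"az":0}
    - {"x":0.03,"y":0,"z":0,"ax":0,"ay":0,"az":0}
    - {"x":0.03,"y":0,"z":0,"ax":0,"ay":0,"az":0}
  hand: 0

```text
time: 11.95
tool_pos: [0.506, -0.3159, 0.0993]
tool_rot: [0.015, 0.707, 0.015, -0.707]
contact_force: [-1.5, 0.8, 0.7]
gripper_width: 0.324
```

Contact: the force went from -2.4 N to about +0.7 N. Releasing.

Request:
drive_tool:
  series:
    - {"x":0,"y":0,"z":0,"ax":0,"ay":0,"az":0}
    - {"x":0,"y":0,"z":0,"ax":0,"ay":0,"az":0}
    - {"x":0,"y":0,"z":0,"ax":0,"ay":0,"az":0}
    - {"x":0,"y":0,"z":0,"ax":0,"ay":0,"az":0}
    - {"x":0,"y":0,"z":0,"ax":0,"ay":0,"az":0}
  hand: 1

```text
time: 12.37
tool_pos: [0.506, -0.3159, 0.0989]
tool_rot: [0.015, 0.707, 0.015, -0.707]
contact_force: [0.2, -0.2, 0.4]
gripper_width: 0.993
```

Request:
drive_tool:
  series:
    - {"x":0,"y":0,"z":0,"ax":0,"ay":0,"az":0}
    - {"x":0,"y":0,"z":0,"ax":0,"ay":0,"az":0}
    - {"x":0,"y":0,"z":0,"ax":0,"ay":0,"az":0}
  hand: 1

```text
time: 12.62
tool_pos: [0.5059, -0.3158, 0.0988]
tool_rot: [0.015, 0.707, 0.015, -0.707]
contact_force: [0.3, 0.1, 0.1]
gripper_width: 0.996
```

Request:
drive_tool:
  series:
    - {"x":-0.4,"y":0,"z":0,"ax":0,"ay":0,"az":0}
    - {"x":-1.0,"y":0,"z":0,"ax":0,"ay":0,"az":0}
    - {"x":-1.8,"y":0,"z":0,"ax":0,"ay":0,"az":0}
    - {"x":-2.6,"y":0,"z":0,"ax":0,"ay":0,"az":0}
    - {"x":-3.4,"y":0,"z":0,"ax":0,"ay":0,"az":0}
  hand: 1

```text
time: 13.03
tool_pos: [0.5059, -0.3158, 0.1854]
tool_rot: [0.016, 0.707, 0.015, -0.707]
contact_force: [0.2, -0.1, 0.9]
gripper_width: 0.998
```

Request:
drive_tool:
  series:
    - {"x":-1.0,"y":0,"z":0,"ax":0,"ay":0,"az":0}
    - {"x":-1.8,"y":0,"z":0,"ax":0,"ay":0,"az":0}
    - {"x":-1.8,"y":0,"z":0,"ax":0,"ay":0,"az":0}
    - {"x":-1.8,"y":0,"z":0,"ax":0,"ay":0,"az":0}
    - {"x":-1.8,"y":0,"z":0,"ax":0,"ay":0,"az":0}
  hand: 1

```text
time: 13.45
tool_pos: [0.5056, -0.3155, 0.2282]
tool_rot: [-0.015, -0.707, -0.016, 0.707]
contact_force: [0.0, -0.2, -1.3]
gripper_width: 1.004
```

```bash
python3 -c "
from h import *
goal([.506,-.316,.0995],np.radians(2.5))
f=cams.grab_frame('scene');t=cams.grab_frame('top')
cv2.imwrite('pics/k.png',np.hstack([cv2.resize(f['img'][80:180,140:240],None,fx=4,fy=4),cv2.resize(t['img'][160:260,350:450],None,fx=4,fy=4)]))
for n,f in(('scene',f),('top',t)):
    h=cv2.cvtColor(f['img'],cv2.COLOR_BGR2HSV); H,S,V=[h[...,i].astype(int) for i in range(3)]
    for a,c,b,_ in blobs((H>108)&(H<125)&(S>150)&(V>90),60): print(n,a,c)
f=cams.grab_frame('scene'); print('expected top-face corners crop px',((proj(f,[[.5047+x,-.3165+y,.143] for x,y in((-.0225,-.015),(.0236,-.013),(.0225,.015),(-.0236,.013))])-[140,80])*4).round(0).tolist())"
```

```text
t 13.45 tcp [ 0.5056 -0.3155  0.2282] F [ 0.  -0.2 -1.3] w 1.004 j [-0.68 -0.01  1.68  0.    1.47  0.84]
axes
 [[-0.001  0.044 -0.999]
 [ 0.001 -0.999 -0.044]
 [-1.    -0.001  0.001]]
shift units [ 5.15  0.02 -0.02] turn units [-0.    0.01  0.01]
scene 487 [125.5 126.7]
scene 87 [281.7 188.4]
scene 123 [346.2 234.4]
scene 3592 [307.1 358.2]
top 1342 [116.9  77.7]
top 179 [247.  211.8]
expected top-face corners crop px [[185.0, 118.0], [133.0, 137.0], [159.0, 149.0], [211.0, 129.0]]
```

View pics/k.png

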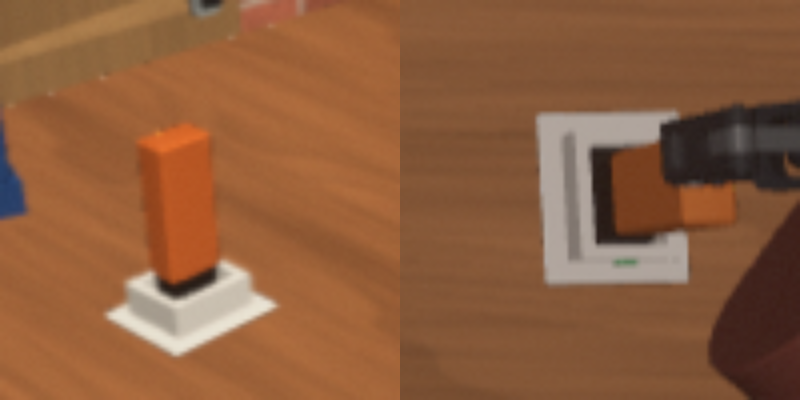

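The meter stands upright in its pocket exactly as at the start, with its top at (175,137) in the crop. The gripper is clear, and the dots' pixel positions are unchanged. Handing in.

```bash
python3 -c "
from plant import workorder
print(workorder.job_done())"
```

```text
the job is handed in; nothing more can be done
None
```

The meter measured the walnut dot and is back in its stand, and I handed the job in at about 13.5 s. The hand-in gives no verdict.

- **Pointing:** I held the meter for about 2.5 s with its nose straight down and about 7 cm above the walnut dot. By the arm's pose the sight line was about 3 mm from the dot. That pose shifted by about 2 mm as the arm settled and then stayed within 0.1 mm.
- **Return:** I lowered the meter into the pocket until the force showed contact, then opened the gripper and raised it clear. The last images show the meter upright in the pocket with its top where it was at the start, within about one pixel.
- **Carvings:** In the last images the walnut dot is within 0.1 px of its first position in both cameras. The limewood dot is unchanged in the scene camera. My colour filter didn't pick it up in the top view, so it has only that one check.
- **Disagreement:** My two camera fits of the meter's starting pose differed by about 4 mm in y and 2.5° in yaw. I used a value close to the top camera's, and the gripper closed to 27 mm on the 28 mm slab.
- **Refused move:** One early move call was refused because its rows lacked some keys. Nothing moved.

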